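# Charge a refillable spray can at the parts-room station

## Task

Recharge the slim refillable spray can: hold it square to the sloping charging station's sprung round pad, centred on it, and press it down gently until the pad is fully depressed, keeping it down for about two seconds without ramming it. Then set the can down gently, standing upright in the empty compartment of the blue tray, and slide the station's flat dust cover fully shut over the pad. Leave the other things on the bench where they are.

Things in the scene. Friction and masses are not known exactly. Their poses are not given: they have to be found in the camera images.
- can: slim bare-aluminium spray can, loose, upright on the bench left or right of the station. 160 mm tall: straight round body 58 mm in diameter up to 120 mm, then a shoulder and a 34 mm cap from 134 to 160 mm. 0.25 to 0.49 kg. Origin: centre of its flat underside; z towards the cap. The jar and oil filter beside it are fatter and half as tall.
- station: fixed grey charging station, 260 mm wide (y). Its front face slopes at 30 degrees, rising to the back from 55 to 155 mm; a gauge behind its -y end, 220 mm high. Origin: on the bench, 105 mm below the face's centre; z up, x to the back, y level across the slope (yaw within 0.3 rad). Face normal: (-0.5, 0, 0.866) here. A 90 mm square well, centred 55 mm to +y, holds the pad.
- pad_top (a point): centre of the top of the round black pad (80 mm in diameter) in the station's well; moves with the pad. z: outward normal of the sloping face, 30 degrees from vertical, leaning to the robot's side; y: the station's y. At rest the pad lies 12 mm below the face; it sinks along -z by at most 18 mm.
- pad (a joint): how far the pad is pressed in: 0 at rest, 0.018 m fully depressed (hard stop; 17 mm counts as fully down). It starts to give at about 5 N and needs about 13 N at full depth; pressing on against the stop only raises the force, and more than 50 N harms the valve. It springs back when let go.
- cover_grip (a point): centre of the top of the black upright fin in the middle of the flat aluminium dust cover. Cover: 120 mm up the slope, 100 mm across, top 6 mm above the face. Fin: 12 mm thick (y), 50 mm long up the slope, top 39 mm above the face. Axes as pad_top: z the face normal, y the way the cover shuts. Two low rails (9 mm high) run along the cover's slide.
- cover (a joint): how far the dust cover stands open: 0 fully shut over the well, 0.125 m fully open (end stops at both). It slides along the station's y, shutting towards +y, and stays where it is left (about 2 N of friction). Starts 0.10 to 0.125 open, parked beside the pad on its -y side.
- tray: fixed open blue tray, 200 mm (x) by 130 mm (y), 45 mm high, walls and floor 5 mm thick; a cross wall in the middle makes two compartments of about 92 x 120 mm. The one on its -x side (nearer the robot) holds an amber lamp; the other is empty. Origin: centre of its underside; yaw within 0.25 rad.
- tray_slot (a point): centre of the floor of the tray's empty compartment (5 mm above the bench), axes as the tray's.
- jar: bystander: short wide jar with a lid, 72 mm diameter, 78 mm tall, standing 95 to 125 mm beyond the can (to +x). Origin under its centre.
- filter: bystander: white oil filter, 66 mm diameter, 80 mm tall, standing 85 to 100 mm nearer the robot than the can (to -x). Origin under its centre.
- lamp: bystander: amber marker lamp, 68 mm diameter, 50 mm tall, in the tray's other compartment. Origin under its centre.
- driver: bystander: screwdriver 200 mm long lying before the station. Origin under its middle.
- carton2: bystander: small white carton 50 x 40 x 35 mm high, before the station. Origin under its centre.
Things that resemble listed ones, but are neither listed nor needed, are in the scene too. Of the things like the can, leave any that is purple; of the rest the smaller one is meant. Several things look just like the tray: the one meant starts farthest from the robot's base.

How it is judged:
On the way:
1. the can stands square (within 8 degrees) and centred (within 15 mm) on the pad and holds it fully depressed (17 mm or more) for one second (value of joint pad above 0.017 m and x of can in the frame of pad_top between -0.015 and 0.015 m and y of can in the frame of pad_top between -0.015 and 0.015 m and z of can in the frame of pad_top below 0.005 m and angle between the z axis of can and the z axis of pad_top, either way round below 0.14 rad and contact force between can and station above 3 N), for 1 s.
At the end, for the whole second after the job is handed in: The can stands upright (within 6 degrees) and at rest on the floor of the tray's empty compartment, the dust cover is shut to within 4 mm, and the pad has sprung back to within 3 mm of its rest (x of can in the frame of tray_slot between -0.03 and 0.03 m and y of can in the frame of tray_slot between -0.045 and 0.045 m and z of can in the frame of tray_slot below 0.005 m and angle between can's own z axis and vertical below 0.1 rad and linear speed of can below 0.02 m/s and value of joint cover below 0.004 m and value of joint pad below 0.003 m); the robot touches nothing.
It fails at once if the station is pressed by the can with more than 50 N (contact force between can and station above 50 N).
It fails at once if the can is dropped or rammed into the tray (more than 60 N) (contact force between can and tray above 60 N).
It fails at once if the can is tipped over (angle between can's own z axis and vertical above 1.2 rad).
It fails at once if a bystander is moved by more than 30 mm (distance of any of jar, filter, lamp, driver, carton2 from where it was at the start of the episode above 0.03 m).
It also fails if it takes over 69 s, if anything falls off the work surface, if the arm or the gripper's body presses on something with over 40 N, if the wrist force passes 120 N, or if a joint passes its speed limit or range.

## Robot

A 6-joint arm with a two-finger parallel gripper is mounted at the origin on the work surface. World frame = base frame: x ahead of the robot, y to its left, z up, the work surface at z = 0. Lengths are in m, angles in rad, forces in N, time in s.
With the tool pointing down it reaches from about 0.25 to 0.725 m from the base axis. Payload 4 kg.
Tool frame: the origin (TCP) lies between the finger pads; the fingertips stand 8 mm ahead of it and the grasp point (between the pads) lies 11 mm behind it (ctrl.tcp_to_tips is the distance from the TCP to the fingertips, in m); z points along the fingers, y is the line along which they close (so a half turn about z gives the same grasp; the last joint's range is limited). The gripper opens to 85 mm and grips with 20 to 120 N. Pads are 22 mm wide; open, the fingers measure 114 mm over their backs; the gripper's body (76 mm by 85 mm) begins 54 mm behind the grasp point. The pads swing forward as they close: fully open they stand 13 mm farther back than shut.
Start: joints at [1.217, 0.241, 0.005, 1.335, 0, 1.571], TCP at [0.173, 0.469, 0.239] pointing down, gripper open.
Joint ranges: [-2.72, 2.72], [-1.05, 1.87], [-1.09, 1.28], [-1.99, 2.15], [-1.42, 1.44], [-3.14, 3.14]. Speed limits (rad/s): [2.79, 2.79, 3.14, 3.14, 3.14, 3.14].

## Interface

Orientations are given as a 3x3 rotation matrix whose columns are the frame's x, y, z axes.
In Python, from workcell import ctrl gives the robot as it stands. The module is installed in compiled form; this text tells all that it offers.
- The arm moves only by the tool arm_command, never from a script. Its argument "moves" is a list of rows, each an object of numbers: "tx", "ty", "tz": the shift along the tool's x, y, z in cm; "yaw": the turn about the tool's z in degrees; "jaw": the finger opening in cm, from 0 to 8.54. In form: [{"tx": .., "ty": .., "tz": .., "yaw": .., "jaw": ..}, ...]. A call has exactly 8 rows; each row is the pose to reach, as a shift and turn from the pose commanded when the call began, along the tool's axes at that moment; what a row does not reach only later rows make up. A row lasts 1/12 s, in which the tool goes at most 41.7 mm and 7.16 degrees, less where a joint would pass 70% of its speed; a pose out of reach is approached as far as the arm can. A call with a gripper value outside its range is refused whole. The fingers move at their own pace and stop on an object; "newtons" is the grip in N (left out, the last holds). Time passes only in rows, so rows that repeat a pose let the fingers close, or fill a call up. It gives the time, the measured TCP pose, the force, the opening and the grip force at its end, in the units of the state.
- ctrl.get_obs(): the state, without advancing time (a new reading comes with each control period).
- ctrl.snapshot(name): name is "scene" or "top" or "wrist"; returns (picture, depth): 400x640x3 uint8, red, green, blue; 400x640 float32, m along the optical axis (not along the pixel's ray), 0 where there is no reading.
- ctrl.camera_info(name): a dict with "camera_matrix" (3x3 intrinsics, pixels), "D" ([k1, k2, p1, p2, k3] as OpenCV has them; the pictures are not rectified), "camera_from_world" (4x4, takes a point from world to camera coordinates); the wrist camera has in their place "tool_from_camera" (4x4, takes a point from camera to tool coordinates, whose origin is the TCP and whose axes are the flange's). Camera axes: x right, y down, z forward; pixel columns grow to the right and rows downward; lengths in m; the calibration is good to about 2 mm. A picture is of the moment at which its call begins: read the wrist's pose just before it. camera_info takes no time and is no camera call.
- ctrl.job_done(): hands the job in; it is judged then, once.
The state is a dict: "time": time; "joint_positions": joint angles; "qd": joint speeds; "effort": joint torques, N m; "ee_pos": TCP position; "ee_rot": TCP orientation; "contact_force": force on the tool from outside, world axes, zero at the start; "wrist_torque": the same for the moment, N m; "width": finger opening in m; "gripper_force": force on a finger pad.
Only numpy, scipy, OpenCV 4.12 (cv2) and the standard library are available. Lean on these libraries where they do the work, as an engineer would, in place of code of your own. Each camera call takes 0.05 s, during which the arm holds its last target. There are 200 camera calls.

## Working session

There is one attempt and no reset: what is moved stays moved. The work goes in short steps, Python scripts to look and compute and a tool call to move; the robot and the scene stay as the last step left them, time stands still between calls to the robot, and variables do not carry over. Pictures are saved under pics/ and viewed, at most 10 in all, crops included, and the job is handed in when it is done.

Besides the shell and the picture viewer there is one more tool, called in YAML: its name, and indented under it one key for each argument. arm_command: Moves the arm, as the interface text tells. Its arguments: {"type":"object","properties":{"moves":{"type":"array","items":{"type":"object","properties":{"tx":{"type":"number"},"ty":{"type":"number"},"tz":{"type":"number"},"yaw":{"type":"number"},"jaw":{"type":"number"}}}},"newtons":{"type":"number"}},"required":["moves"]}

```bash
mkdir -p pics
cat > h.py <<'E'
import numpy as np, cv2
from workcell import ctrl
def snap(n):
    o=ctrl.get_obs(); im,d=ctrl.snapshot(n); c=ctrl.camera_info(n)
    K=np.array(c["camera_matrix"]);D=np.array(c["D"],float)
    if n=="wrist":
        T=np.eye(4);T[:3,:3]=o["ee_rot"];T[:3,3]=o["ee_pos"]; W=T@np.array(c["tool_from_camera"])
    else: W=np.linalg.inv(np.array(c["camera_from_world"]))
    return im,d,K,D,W
def save(n,im): cv2.imwrite(f"pics/{n}.png",im[:,:,::-1])
def ray(K,D,W,uv):
    p=cv2.undistortPoints(np.array(uv,float).reshape(-1,1,2),K,D).reshape(-1,2)
    r=np.c_[p,np.ones(len(p))]@W[:3,:3].T
    return W[:3,3],r
def onplane(K,D,W,uv,z):
    o,r=ray(K,D,W,uv); return o+r*((z-o[2])/r[:,2])[:,None]
def cloud(d,K,D,W):
    v,u=np.mgrid[0:d.shape[0],0:d.shape[1]]
    o,r=ray(K,D,W,np.c_[u.ravel(),v.ravel()])
    P=o+r*d.reshape(-1,1); P[d.ravel()==0]=np.nan
    return P.reshape(*d.shape,3)
E
python3 - <<'E'
from h import *
for n in("scene","top"):
    s=snap(n); save(n+"0",s[0]); np.savez(f"{n}0.npz",im=s[0],d=s[1],K=s[2],D=s[3],W=s[4]); print(n,s[4].round(3),s[2].round(0).tolist(),(s[1]>0).mean())
print(ctrl.get_obs())
E
```

```text
scene [[ 5.700e-02  6.330e-01 -7.720e-01  1.402e+00]
 [ 9.980e-01 -3.700e-02  4.400e-02 -1.070e-01]
 [-1.000e-03 -7.730e-01 -6.340e-01  8.820e-01]
 [ 0.000e+00  0.000e+00  0.000e+00  1.000e+00]] [[499.0, 0.0, 319.0], [0.0, 499.0, 203.0], [0.0, 0.0, 1.0]] 0.9958125
top [[-8.000e-03 -9.890e-01  1.480e-01  2.590e-01]
 [-1.000e+00  8.000e-03 -2.000e-03 -5.100e-02]
 [ 1.000e-03 -1.480e-01 -9.890e-01  1.296e+00]
 [ 0.000e+00  0.000e+00  0.000e+00  1.000e+00]] [[378.0, 0.0, 318.0], [0.0, 378.0, 198.0], [0.0, 0.0, 1.0]] 0.99580859375
{'time': 0.1, 'joint_positions': array([1.21700402e+00, 2.41353636e-01, 3.87571369e-03, 1.33520629e+00,
       2.80164934e-05, 1.57082302e+00]), 'qd': array([ 0.00037741, -0.00069567,  0.00276977, -0.00051976,  0.00090465,
        0.00100329]), 'effort': array([-4.09700469e-04, -3.73139119e+01,  2.53009361e+01,  1.08779903e-02,
       -8.53818665e-05,  1.78181736e-08]), 'ee_pos': array([0.17303223, 0.46852428, 0.23850038]), 'ee_rot': array([[-9.38056320e-01,  3.46482145e-01, -6.80352698e-04],
       [ 3.46482812e-01,  9.38054667e-01, -1.76125084e-03],
       [ 2.79660534e-05, -1.88788300e-03, -9.99998218e-01]]), 'contact_force': array([ 0.12199939, -0.2391244 ,  0.26812913]), 'wrist_torque': array([-0.00369341,  0.00812322, -0.04742502]), 'gripper_force': 0.0, 'width': 0.08552542454871724}
```

View pics/scene0.png

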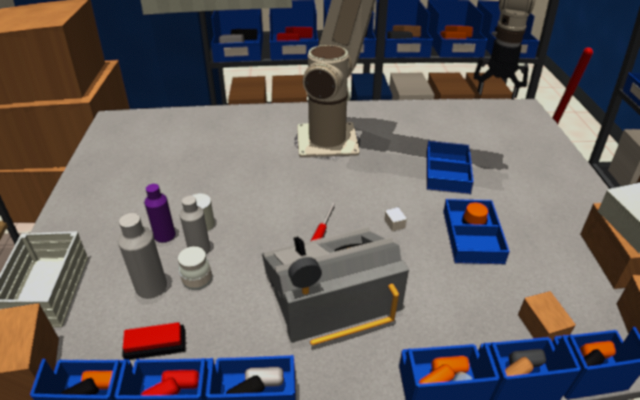

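View pics/top0.png

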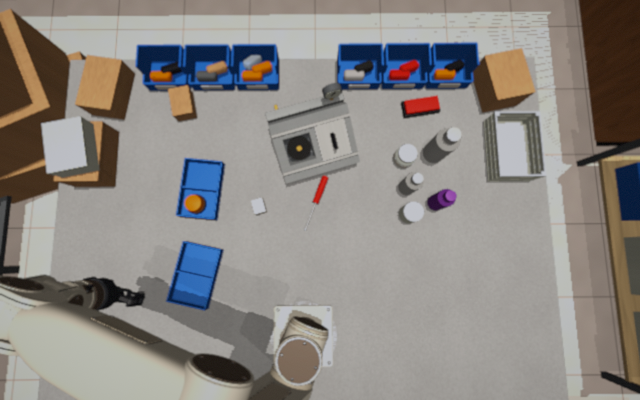

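The scene picture shows three can-like things: a large aluminium can (140,255), a purple one (158,212) and a smaller aluminium can (194,225) standing between the jar (194,266) and the filter (202,210). In the top picture they have their caps at (452,133), (449,196) and (417,179). The smaller aluminium one is meant: it isn't purple, it is the smaller of the rest, and it sits between jar and filter. Of the two blue trays in the top picture, (200,190) and (195,275), the first is farther from the base and holds the lamp, so it is the one meant. I'll confirm in an enlarged crop and measure.

Run:
```python
from h import *
T={n:np.load(n+"0.npz") for n in("scene","top")}
C={n:cloud(t["d"],t["K"],t["D"],t["W"]) for n,t in T.items()}
im=T["top"]["im"]; a=cv2.resize(im[120:225,380:480],None,fx=4,fy=4,interpolation=2); b=cv2.resize(im[90:195,255:370],None,fx=4,fy=4,interpolation=2)
save("crop",np.hstack([a,b])[:, :800] if a.shape[1]+b.shape[1]<=800 else cv2.resize(np.hstack([a,b]),(800,390)))
P=np.concatenate([C[n].reshape(-1,3) for n in C]); col=np.concatenate([T[n]["im"].reshape(-1,3) for n in T]).astype(int)
src=np.repeat([0,1],640*400)
ok=~np.isnan(P[:,0])
# bench check
for n in C:
    q=C[n].reshape(-1,3); m=(abs(q[:,0]-.3)<.05)&(abs(q[:,1]+.1)<.05); print(n,"bench z",np.median(q[m,2]).round(4), q[m,2].std().round(4))
# heights of can candidates around
Ct=C["top"]
for nm,uv in dict(can=(417,179),big=(452,133),purp=(449,196),jar=(405,154),filt=(413,211),lamp=(193,203)).items():
    u,v=uv; w=Ct[v-2:v+3,u-2:u+3].reshape(-1,3); print(nm,np.nanmedian(w,0).round(4))
# can: points within cylinder region
c0=np.nanmedian(Ct[177:182,415:420].reshape(-1,3),0)
for s,n in((0,"scene"),(1,"top")):
    for lo,hi in((.136,.17),(.04,.115)):
        m=ok&(src==s)&(np.hypot(P[:,0]-c0[0],P[:,1]-c0[1])<.042)&(P[:,2]>lo)&(P[:,2]<hi)
        Q=P[m]; 
        if m.sum()<8: print(n,lo,"few");continue
        r=.017 if lo>.1 else .029
        from scipy.optimize import least_squares
        f=least_squares(lambda c:np.hypot(Q[:,0]-c[0],Q[:,1]-c[1])-r if lo<.1 else np.maximum(np.hypot(Q[:,0]-c[0],Q[:,1]-c[1])-r,0)*1+0.05*(np.hypot(Q[:,0]-c[0],Q[:,1]-c[1])),c0[:2],loss="soft_l1",f_scale=.002)
        print(n,lo,m.sum(),"centre",f.x.round(4),"zmax",np.percentile(Q[:,2],95).round(4),"med",np.median(Q[:,:2],0).round(4))
# trays
blue=(col[:,2]>90)&(col[:,2]-col[:,0]>50)&ok&(P[:,0]<.62)&(P[:,2]>-.02)&(P[:,2]<.07)&(abs(P[:,1])<.6)
for s in(0,1):
    for nm,sel in(("far",P[:,0]>.29),("near",P[:,0]<.29)):
        m=blue&(src==s)&sel&(P[:,1]>0)&(P[:,2]>.038); q=P[m]
        (cx,cy),wh,an=cv2.minAreaRect(q[:,:2].astype(np.float32)*1000); print(nm,s,m.sum(),"rim",round(cx,1),round(cy,1),np.round(wh,1),round(an,2),"z",np.median(q[:,2]).round(4))
        m=blue&(src==s)&sel&(P[:,1]>0)&(P[:,2]<.015); print("   floor z",np.median(P[m,2]).round(4),m.sum(),P[m,:2].mean(0).round(3))
```

```text
scene bench z -0.0015 0.0018
top bench z -0.0008 0.0026
can [ 0.4875 -0.356   0.1591]
big [ 0.615  -0.4531  0.2105]
purp [ 0.4329 -0.4517  0.1586]
jar [ 0.5883 -0.343   0.0771]
filt [ 0.3976 -0.3607  0.0786]
lamp [0.4329 0.3613 0.0537]
scene 0.136 198 centre [ 0.494  -0.3583] zmax 0.1607 med [ 0.5023 -0.3571]
scene 0.04 556 centre [ 0.4903 -0.3597] zmax 0.1115 med [ 0.5152 -0.352 ]
top 0.136 118 centre [ 0.4892 -0.3587] zmax 0.1631 med [ 0.4887 -0.3568]
top 0.04 116 centre [ 0.4906 -0.3599] zmax 0.1122 med [ 0.4734 -0.3379]
far 0 574 rim 439.0 351.1 [135.7 302.5] 85.08 z 0.043
   floor z 0.0046 884 [0.489 0.351]
near 0 207 rim 201.2 354.2 [130.6 203.7] 76.98 z 0.0429
   floor z 0.0047 574 [0.179 0.362]
far 1 412 rim 437.1 351.8 [131.4 298.8] 83.86 z 0.0436
   floor z 0.0047 1369 [0.495 0.351]
near 1 310 rim 198.7 353.4 [130.9 199. ] 77.29 z 0.0436
   floor z 0.0046 1837 [0.196 0.361]
```

View pics/crop.png

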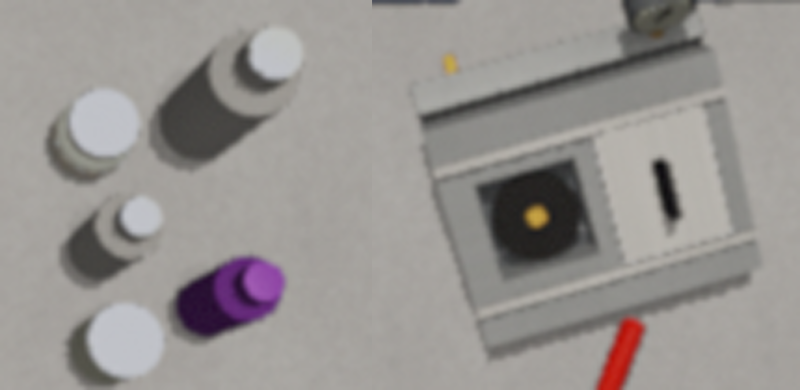

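The crop confirms it. Left half: the smaller aluminium can (cap at 141,217) stands between jar (103,123) and filter (125,340), its height measures 160 mm, and the purple can (250,290) and the larger can (210 mm) are not meant. Right half: the black pad has a yellow centre dot at (537,216), and the cover has its black fin at (665,190).

Run:
```python
from h import *
T={n:np.load(n+"0.npz") for n in("scene","top")}
C={n:cloud(t["d"],t["K"],t["D"],t["W"]) for n,t in T.items()}
t=T["top"]; im=t["im"].astype(int); P=C["top"]
# face plane: pixels of grey face: crop->full: u=255+x'/4*(...)  (crop scaled 860->800)
s=860/800
reg=np.zeros((400,640),bool); reg[100:190,265:360]=True
z=P[...,2]
n0=None
Q=P[reg&(z>.05)&(z<.16)]
rng=np.random.default_rng(0); best=0
for _ in range(400):
    a=Q[rng.choice(len(Q),3,False)]; n=np.cross(a[1]-a[0],a[2]-a[0]); l=np.linalg.norm(n)
    if l<1e-6: continue
    n/=l; n*=np.sign(n[2])
    if not .82<n[2]<.91: continue
    k=(abs((Q-a[0])@n)<.0025).sum()
    if k>best: best=k;bn=n;bp=a[0]
m=abs((Q-bp)@bn)<.003; c=Q[m].mean(0); n=np.linalg.svd(Q[m]-c)[2][2]; n*=np.sign(n[2])
print("face inl",m.sum(),len(Q),"n",n.round(4),"tilt",np.degrees(np.arccos(n[2])).round(2),"c",c.round(4))
h=-n[:2]/np.linalg.norm(n[:2]); yaw=np.arctan2(h[1],h[0]); print("yaw",np.degrees(yaw).round(2))
y=np.array([-h[1],h[0],0]); x=np.cross(y,n)
# yellow dot, fin
u0=int(255+537*s/4); v0=int(90+216*s/4); ye=reg&(im[...,0]-im[...,2]>60); ye[:100]=False; ye&=(np.hypot(*(np.mgrid[0:400,0:640]-np.array([v0,u0])[:,None,None]))<8)
vv,uu=np.nonzero(ye); print("dot px",uu.mean(),vv.mean(),len(uu)); d=P[ye].mean(0) 
pc=np.nanmedian(P[ye],0); print("dot cloud",pc.round(4),"depth below face",((pc-c)@n).round(4))
K,D,W=t["K"],t["D"],t["W"]; o,r=ray(K,D,W,[[uu.mean(),vv.mean()]])
for dd in(-.012,): print("ray on plane",dd,(o+r[0]*(((c+dd*n-o)@n)/(r[0]@n))).round(4))
R=np.c_[x,y,n]
def loc(p): return (p-pc)@R
L=(P-pc)@R
# fin = points 30-39mm above face
H=(P-c)@n
for nm in C:
    Pn=C[nm]; Hn=(Pn-c)@n; Ln=(Pn-pc)@R
    f=(Hn>.03)&(Hn<.048)&(abs(Ln[...,0])<.045)&(Ln[...,1]<-.05)&(Ln[...,1]>-.2)
    q=Ln[f]; print(nm,"fin",f.sum(),np.median(q,0).round(4),np.ptp(q,axis=0).round(4),"h",np.percentile(Hn[f],[50,90]).round(4),"world",(pc+R@np.r_[q.min(0)[:2]/2+q.max(0)[:2]/2,np.median(q[:,2])]).round(4))
    # plate: white
print("R",R.round(4).tolist())
# tray
for nm in C:
    Pn=C[nm].reshape(-1,3); cl=T[nm]["im"].reshape(-1,3).astype(int)
    b=(cl[:,2]>90)&(cl[:,2]-cl[:,0]>50)&(Pn[:,2]>.038)&(Pn[:,2]<.06)&(Pn[:,0]>.33)&(Pn[:,0]<.62)&(Pn[:,1]>.2)&(Pn[:,1]<.5)
    q=Pn[b].astype(np.float32)*1000; q=q[:,:2]
    print(nm,"tray",[np.round(v,1) for v in cv2.minAreaRect(q)],len(q))
```

```text
face inl 2122 5660 n [-0.4804 -0.1374  0.8662] tilt 29.98 c [ 0.6189 -0.0393  0.1075]
yaw 15.96
dot px nan nan 0
dot cloud [nan nan nan] depth below face nan
ray on plane -0.012 [nan nan nan]<stdin>:25: RuntimeWarning: Mean of empty slice.
  ret = ret.dtype.type(ret / rcount)
  ret = um.true_divide(
  return np.nanmean(a, axis, out=out, keepdims=keepdims)
<stdin>:27: RuntimeWarning: Mean of empty slice.
  return _methods._mean(a, axis=axis, dtype=dtype,
Traceback (most recent call last):
ValueError: zero-size array to reduction operation maximum which has no identity
```

arm_command:
  moves:
    - {"tx":-58.5,"ty":-66.8,"tz":-6.2,"yaw":-36.3,"jaw":8.5}
    - {"tx":-58.5,"ty":-66.8,"tz":-6.2,"yaw":-36.3,"jaw":8.5}
    - {"tx":-58.5,"ty":-66.8,"tz":-6.2,"yaw":-36.3,"jaw":8.5}
    - {"tx":-58.5,"ty":-66.8,"tz":-6.2,"yaw":-36.3,"jaw":8.5}
    - {"tx":-58.5,"ty":-66.8,"tz":-6.2,"yaw":-36.3,"jaw":8.5}
    - {"tx":-58.5,"ty":-66.8,"tz":-6.2,"yaw":-36.3,"jaw":8.5}
    - {"tx":-58.5,"ty":-66.8,"tz":-6.2,"yaw":-36.3,"jaw":8.5}
    - {"tx":-58.5,"ty":-66.8,"tz":-6.2,"yaw":-36.3,"jaw":8.5}

```text
time: 0.77
ee_pos: [0.2866, 0.1722, 0.2615]
ee_rot: [[-0.961, -0.278, -0.0], [-0.278, 0.961, -0.0], [0.0, -0.0, -1.0]]
contact_force: [0.7, 0.3, 0.9]
width: 0.085
gripper_force: 0.0
```

```bash
cat > st.py <<'E'
from h import *
T={n:np.load(n+"0.npz") for n in("scene","top")}
C={n:cloud(t["d"],t["K"],t["D"],t["W"]) for n,t in T.items()}
n=np.array([-.4804,-.1374,.8662]); c=np.array([.6189,-.0393,.1075])
h=-n[:2]/np.linalg.norm(n[:2]); y=np.array([-h[1],h[0],0]); x=np.cross(y,n); R=np.c_[x,y,n]
if __name__=="__main__":
    t=T["top"]; im=t["im"].astype(int); P=C["top"]; K,D,W=t["K"],t["D"],t["W"]
    g=np.mgrid[0:400,0:640]; near=np.hypot(g[0]-148,g[1]-299)<6
    ye=near&(im[...,0]-im[...,2]>50); vv,uu=np.nonzero(ye); pd=np.nanmedian(P[ye],0)
    o,r=ray(K,D,W,[[uu.mean(),vv.mean()]]); pc=o+r[0]*(((c-.012*n-o)@n)/(r[0]@n))
    print("dot px",uu.mean(),vv.mean(),len(uu),"cloud",pd.round(4),"below face",((pd-c)@n).round(4),"ray",pc.round(4))
    H=(P-c)@n; L=(P-pc)@R
    dk=(im.max(2)<75)&(H<-.008)&(H>-.03)&(abs(L[...,0])<.06)&(abs(L[...,1])<.06)
    print("well/pad dark", L[dk].min(0).round(4),L[dk].max(0).round(4), dk.sum())
    for nm in C:
        Pn=C[nm]; Hn=(Pn-c)@n; Ln=(Pn-pc)@R
        f=(Hn>.03)&(Hn<.048)&(abs(Ln[...,0])<.04)&(Ln[...,1]<-.05)&(Ln[...,1]>-.15)
        q=Ln[f]
        if len(q): print(nm,"fin",f.sum(),np.median(q,0).round(4),q.min(0).round(4),q.max(0).round(4))
    pl=(im.min(2)>130)&(H>.002)&(H<.0085)&(abs(L[...,0])<.055)&(L[...,1]<-.02)&(L[...,1]>-.19); q=L[pl]
    print("plate y",np.percentile(q[:,1],[1,50,99]).round(4),"x",np.percentile(q[:,0],[1,99]).round(4),"H",np.median(H[pl]).round(4),pl.sum())
    for nm in C:
        Pn=C[nm].reshape(-1,3); cl=T[nm]["im"].reshape(-1,3).astype(int)
        b=(cl[:,2]>90)&(cl[:,2]-cl[:,0]>50)&(Pn[:,2]>.038)&(Pn[:,2]<.06)&(Pn[:,0]>.33)&(Pn[:,0]<.62)&(Pn[:,1]>.2)&(Pn[:,1]<.5)
        print(nm,"tray",[np.round(v,1) for v in cv2.minAreaRect(Pn[b,:2].astype(np.float32)*1000)],b.sum())
E
python3 st.py; python3 -c "
from h import *
print(ctrl.get_obs()['ee_pos'],ctrl.get_obs()['time'])"
```

```text
dot px 298.72727272727275 147.84848484848484 33 cloud [0.6066 0.0082 0.0954] below face -0.0111 ray [0.6069 0.0091 0.0947]
well/pad dark [-0.0408 -0.039  -0.0114] [0.0391 0.0389 0.004 ] 417
scene fin 61 [ 0.0121 -0.1168  0.048 ] [-0.0244 -0.121   0.042 ] [ 0.0284 -0.1087  0.0506]
top fin 65 [ 0.0004 -0.1131  0.0499] [-0.0247 -0.1203  0.0428] [ 0.0242 -0.1077  0.0553]
plate y [-0.18   -0.1096 -0.048 ] x [-0.0539  0.0542] H 0.0053 838
scene tray [array([487.9, 347. ]), array([131.6, 206.1]), np.float64(83.7)] 508
top tray [array([485.9, 346.6]), array([131.4, 200.7]), np.float64(83.9)] 364
[0.28659789 0.17217599 0.26145158] 0.7667
```

arm_command:
  moves:
    - {"tx":-4.8,"ty":-56.8,"tz":-3.8}
    - {"tx":-4.8,"ty":-56.8,"tz":-3.8}
    - {"tx":-4.8,"ty":-56.8,"tz":-3.8}
    - {"tx":-4.8,"ty":-56.8,"tz":-3.8}
    - {"tx":-4.8,"ty":-56.8,"tz":-3.8}
    - {"tx":-4.8,"ty":-56.8,"tz":-3.8}
    - {"tx":-4.8,"ty":-56.8,"tz":-3.8}
    - {"tx":-4.8,"ty":-56.8,"tz":-3.8}

```text
invalid input
```

arm_command:
  moves:
    - {"tx":-4.8,"ty":-56.8,"tz":-3.8,"yaw":0,"jaw":8.5}
    - {"tx":-4.8,"ty":-56.8,"tz":-3.8,"yaw":0,"jaw":8.5}
    - {"tx":-4.8,"ty":-56.8,"tz":-3.8,"yaw":0,"jaw":8.5}
    - {"tx":-4.8,"ty":-56.8,"tz":-3.8,"yaw":0,"jaw":8.5}
    - {"tx":-4.8,"ty":-56.8,"tz":-3.8,"yaw":0,"jaw":8.5}
    - {"tx":-4.8,"ty":-56.8,"tz":-3.8,"yaw":0,"jaw":8.5}
    - {"tx":-4.8,"ty":-56.8,"tz":-3.8,"yaw":0,"jaw":8.5}
    - {"tx":-4.8,"ty":-56.8,"tz":-3.8,"yaw":0,"jaw":8.5}

```text
time: 1.43
ee_pos: [0.4051, -0.139, 0.2836]
ee_rot: [[-0.961, -0.275, -0.0], [-0.275, 0.961, 0.0], [0.0, 0.0, -1.0]]
contact_force: [1.3, 1.2, 0.1]
width: 0.0848
gripper_force: 0.0
```

arm_command:
  moves:
    - {"tx":-2.1,"ty":-23.6,"tz":-1.7,"yaw":0,"jaw":8.5}
    - {"tx":-2.1,"ty":-23.6,"tz":-1.7,"yaw":0,"jaw":8.5}
    - {"tx":-2.1,"ty":-23.6,"tz":-1.7,"yaw":0,"jaw":8.5}
    - {"tx":-2.1,"ty":-23.6,"tz":-1.7,"yaw":0,"jaw":8.5}
    - {"tx":-2.1,"ty":-23.6,"tz":-1.7,"yaw":0,"jaw":8.5}
    - {"tx":-2.1,"ty":-23.6,"tz":-1.7,"yaw":0,"jaw":8.5}
    - {"tx":-2.1,"ty":-23.6,"tz":-1.7,"yaw":0,"jaw":8.5}
    - {"tx":-2.1,"ty":-23.6,"tz":-1.7,"yaw":0,"jaw":8.5}

```text
time: 2.1
ee_pos: [0.4903, -0.359, 0.2985]
ee_rot: [[-0.962, -0.274, -0.003], [-0.274, 0.962, 0.002], [0.002, 0.003, -1.0]]
contact_force: [-0.1, 1.7, 0.7]
width: 0.0851
gripper_force: 0.0
```

Run:
```python
from h import *
im,d,K,D,W=snap("wrist"); P=cloud(d,K,D,W); o=ctrl.get_obs(); print(o["ee_pos"].round(4),o["time"])
c=np.array([.4905,-.3598]); r=np.hypot(P[...,0]-c[0],P[...,1]-c[1])
m=(r<.035)&(P[...,2]>.15)&(P[...,2]<.17); q=P[m]
if m.sum()>20: print("cap top",cv2.minEnclosingCircle(q[:,:2].astype(np.float32)*1000),np.median(q,0).round(4),m.sum())
save("w1",im); print(np.nanmin(d[d>0]))
```

```text
[ 0.4901 -0.3578  0.2993] 2.15
cap top ((491.22113037109375, -358.7724609375), 16.961746215820312) [ 0.4901 -0.359   0.1592] 1429
0.055082534
```

arm_command:
  moves:
    - {"tx":-0.1,"ty":0,"tz":4,"yaw":0,"jaw":8.5}
    - {"tx":-0.1,"ty":0,"tz":8,"yaw":0,"jaw":8.5}
    - {"tx":-0.1,"ty":0,"tz":11,"yaw":0,"jaw":8.5}
    - {"tx":-0.1,"ty":0,"tz":14,"yaw":0,"jaw":8.5}
    - {"tx":-0.1,"ty":0,"tz":17,"yaw":0,"jaw":8.5}
    - {"tx":-0.1,"ty":0,"tz":19,"yaw":0,"jaw":8.5}
    - {"tx":-0.1,"ty":0,"tz":19.8,"yaw":0,"jaw":8.5}
    - {"tx":-0.1,"ty":0,"tz":19.8,"yaw":0,"jaw":8.5}

```text
time: 2.82
ee_pos: [0.49, -0.3551, 0.101]
ee_rot: [[-0.961, -0.278, -0.004], [-0.278, 0.961, 0.003], [0.003, 0.004, -1.0]]
contact_force: [-0.8, 0.6, 0.2]
width: 0.0849
gripper_force: 0.0
```

arm_command:
  newtons: 40
  moves:
    - {"tx":0,"ty":0,"tz":0,"yaw":0,"jaw":6}
    - {"tx":0,"ty":0,"tz":0,"yaw":0,"jaw":5.0}
    - {"tx":0,"ty":0,"tz":0,"yaw":0,"jaw":5}
    - {"tx":0,"ty":0,"tz":0,"yaw":0,"jaw":5}
    - {"tx":0,"ty":0,"tz":0,"yaw":0,"jaw":5}
    - {"tx":0,"ty":0,"tz":0,"yaw":0,"jaw":5}
    - {"tx":0,"ty":0,"tz":0,"yaw":0,"jaw":5}
    - {"tx":0,"ty":0,"tz":0,"yaw":0,"jaw":5}

```text
time: 3.48
ee_pos: [0.493, -0.3585, 0.1056]
ee_rot: [[-0.961, -0.276, 0.004], [-0.276, 0.961, -0.003], [-0.004, -0.004, -1.0]]
contact_force: [-0.7, 0.2, 6.3]
width: 0.0565
gripper_force: 43.2
```

arm_command:
  moves:
    - {"tx":0,"ty":0,"tz":-2,"yaw":0,"jaw":5}
    - {"tx":0,"ty":0,"tz":-5,"yaw":0,"jaw":5}
    - {"tx":0,"ty":0,"tz":-9,"yaw":0,"jaw":5}
    - {"tx":0,"ty":0,"tz":-13,"yaw":0,"jaw":5}
    - {"tx":-0.3,"ty":1,"tz":-16,"yaw":0,"jaw":5}
    - {"tx":-1.4,"ty":4,"tz":-17,"yaw":0,"jaw":5}
    - {"tx":-2.8,"ty":8,"tz":-17,"yaw":0,"jaw":5}
    - {"tx":-4.2,"ty":12,"tz":-17,"yaw":0,"jaw":5}

```text
time: 4.15
ee_pos: [0.4989, -0.2318, 0.2742]
ee_rot: [[-0.962, -0.273, 0.003], [-0.273, 0.962, -0.001], [-0.003, -0.002, -1.0]]
contact_force: [0.6, 1.2, -3.1]
width: 0.0561
gripper_force: 44.3
```

arm_command:
  moves:
    - {"tx":-19.3,"ty":54,"tz":0,"yaw":22.2,"jaw":5}
    - {"tx":-19.3,"ty":54,"tz":0,"yaw":22.2,"jaw":5}
    - {"tx":-19.3,"ty":54,"tz":0,"yaw":22.2,"jaw":5}
    - {"tx":-19.3,"ty":54,"tz":0,"yaw":22.2,"jaw":5}
    - {"tx":-19.3,"ty":54,"tz":0,"yaw":22.2,"jaw":5}
    - {"tx":-19.3,"ty":54,"tz":0,"yaw":22.2,"jaw":5}
    - {"tx":-19.3,"ty":54,"tz":0,"yaw":22.2,"jaw":5}
    - {"tx":-19.3,"ty":54,"tz":0,"yaw":22.2,"jaw":5}

```text
time: 4.82
ee_pos: [0.5189, 0.0919, 0.273]
ee_rot: [[-0.994, 0.108, 0.0], [0.108, 0.994, -0.0], [-0.0, -0.0, -1.0]]
contact_force: [1.5, -1.0, -2.2]
width: 0.0563
gripper_force: 44.4
```

arm_command:
  moves:
    - {"tx":0.5,"ty":4,"tz":0,"yaw":0,"jaw":5}
    - {"tx":0.7,"ty":8,"tz":0,"yaw":0,"jaw":5}
    - {"tx":0.9,"ty":12,"tz":0,"yaw":0,"jaw":5}
    - {"tx":1.1,"ty":16,"tz":0,"yaw":0,"jaw":5}
    - {"tx":1.1,"ty":20,"tz":0,"yaw":0,"jaw":5}
    - {"tx":1.1,"ty":23,"tz":0,"yaw":0,"jaw":5}
    - {"tx":1.1,"ty":25,"tz":0,"yaw":0,"jaw":5}
    - {"tx":1.1,"ty":25,"tz":0,"yaw":0,"jaw":5}

```text
time: 5.48
ee_pos: [0.5346, 0.3444, 0.2713]
ee_rot: [[-0.995, 0.102, -0.001], [0.102, 0.995, 0.001], [0.001, 0.001, -1.0]]
contact_force: [-0.5, -0.3, -3.2]
width: 0.0561
gripper_force: 44.5
```

Run:
```python
from h import *
o=ctrl.get_obs(); print(o["time"],o["ee_pos"].round(4),o["contact_force"].round(2))
e=o["ee_pos"]
s=snap("scene"); P=cloud(s[1],*s[2:]); im=s[0].astype(int)
m=(np.hypot(P[...,0]-e[0],P[...,1]-e[1])<.05)&(P[...,2]<e[2]-.015)&(P[...,2]>.06); q=P[m]
print("can lowest",np.percentile(q[:,2],[0,1,3]).round(4),len(q))
lo=q[q[:,2]<e[2]-.04]
from scipy.optimize import least_squares
f=least_squares(lambda c:np.hypot(lo[:,0]-c[0]-c[2]*(lo[:,2]-e[2]),lo[:,1]-c[1]-c[3]*(lo[:,2]-e[2]))-.029,[e[0],e[1],0,0],loss="soft_l1",f_scale=.002); print("axis",f.x.round(4),len(lo))
b=(im[...,2]>90)&(im[...,2]-im[...,0]>50)&(P[...,2]<.06)&(P[...,0]>.33)&(P[...,0]<.62)&(P[...,1]>.2)&(P[...,1]<.5)
save("s2",s[0][120:300,380:580].repeat(4,0).repeat(4,1)[:600])
```

```text
5.4833 [0.5346 0.3444 0.2713] [-0.51 -0.32 -3.21]
can lowest [0.1612 0.166  0.1675] 867
axis [0.5321 0.3454 0.003  0.0197] 621
```

View pics/s2.png

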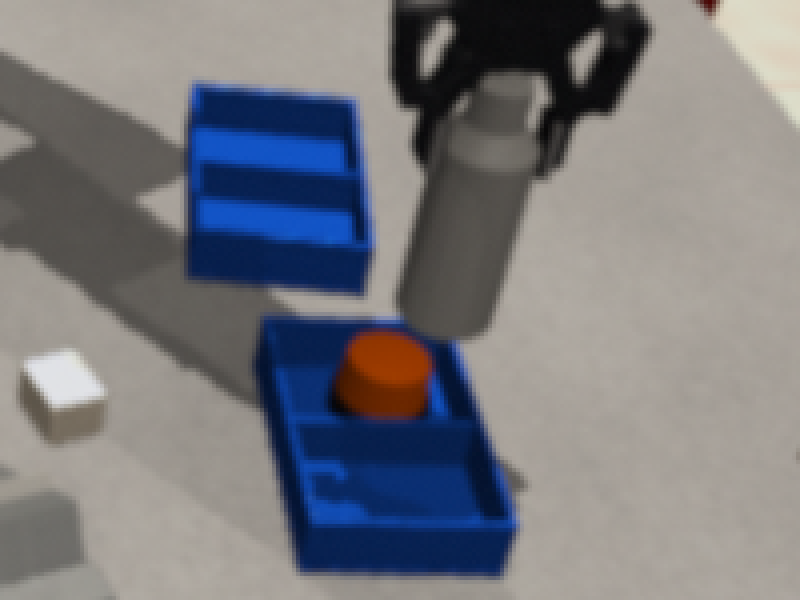

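The scene crop shows the can held nearly upright (the lean is perspective), with its underside at about (445,325). The empty compartment (395,480) is below and in front of it, and the lamp is at (385,375).

arm_command:
  newtons: 30
  moves:
    - {"tx":0,"ty":-0.2,"tz":3,"yaw":0,"jaw":5}
    - {"tx":0,"ty":-0.2,"tz":6,"yaw":0,"jaw":5}
    - {"tx":0,"ty":-0.2,"tz":9,"yaw":0,"jaw":5}
    - {"tx":0,"ty":-0.2,"tz":12,"yaw":0,"jaw":5}
    - {"tx":0,"ty":-0.2,"tz":14,"yaw":0,"jaw":5}
    - {"tx":0,"ty":-0.2,"tz":15,"yaw":0,"jaw":5}
    - {"tx":0,"ty":-0.2,"tz":15.4,"yaw":0,"jaw":5}
    - {"tx":0,"ty":-0.2,"tz":15.4,"yaw":0,"jaw":5}

```text
time: 6.2
ee_pos: [0.5351, 0.3369, 0.1185]
ee_rot: [[-0.994, 0.109, -0.001], [0.109, 0.994, -0.001], [0.001, -0.001, -1.0]]
contact_force: [0.1, 1.0, -2.6]
width: 0.0562
gripper_force: 44.5
```

arm_command:
  newtons: 20
  moves:
    - {"tx":0.5,"ty":0,"tz":0,"yaw":0,"jaw":5}
    - {"tx":1,"ty":0,"tz":0,"yaw":0,"jaw":5}
    - {"tx":1.5,"ty":0,"tz":0,"yaw":0,"jaw":5}
    - {"tx":2,"ty":0,"tz":0,"yaw":0,"jaw":5}
    - {"tx":2.3,"ty":0,"tz":0,"yaw":0,"jaw":5}
    - {"tx":2.6,"ty":0,"tz":0,"yaw":0,"jaw":5}
    - {"tx":2.9,"ty":0,"tz":0,"yaw":0,"jaw":5}
    - {"tx":3.2,"ty":0,"tz":0,"yaw":0,"jaw":5}

```text
time: 6.87
ee_pos: [0.504, 0.3417, 0.1196]
ee_rot: [[-0.994, 0.108, 0.002], [0.108, 0.994, 0.001], [-0.002, 0.001, -1.0]]
contact_force: [3.2, 0.2, -1.3]
width: 0.0564
gripper_force: 43.3
```

arm_command:
  newtons: 20
  moves:
    - {"tx":0.3,"ty":0,"tz":0,"yaw":0,"jaw":5.3}
    - {"tx":0.7,"ty":0,"tz":0,"yaw":0,"jaw":5.3}
    - {"tx":1.1,"ty":0,"tz":0,"yaw":0,"jaw":5.3}
    - {"tx":1.5,"ty":0,"tz":0,"yaw":0,"jaw":5.3}
    - {"tx":1.9,"ty":0,"tz":0,"yaw":0,"jaw":5.3}
    - {"tx":2.3,"ty":0,"tz":0,"yaw":0,"jaw":5.3}
    - {"tx":2.7,"ty":0,"tz":0,"yaw":0,"jaw":5.3}
    - {"tx":3.0,"ty":0,"tz":0,"yaw":0,"jaw":5.3}

```text
time: 7.53
ee_pos: [0.4727, 0.3445, 0.1183]
ee_rot: [[-0.994, 0.107, -0.001], [0.107, 0.994, -0.0], [0.001, -0.0, -1.0]]
contact_force: [3.1, 0.5, -2.4]
width: 0.0563
gripper_force: 41.3
```

```bash
cat > axis.py <<'E'
from h import *
from scipy.optimize import least_squares
def fit(show=None,zmin=None):
    s=snap("scene"); o=ctrl.get_obs(); e=o["ee_pos"]; P=cloud(s[1],*s[2:]); im=s[0].astype(int)
    m=(np.hypot(P[...,0]-e[0],P[...,1]-e[1])<.11)&(P[...,2]<e[2]-.015)&(P[...,2]>(zmin or e[2]-.065))&(np.ptp(im,axis=2)<40)
    q=P[m]; G=e+[0,0,.011]
    def res(c):
        d=np.array([c[2],c[3],1.]); d/=np.linalg.norm(d); v=q-(G+[c[0],c[1],0]); return np.linalg.norm(np.cross(v,d),axis=1)-.029
    best=min((least_squares(res,[0,0,a,0],loss="soft_l1",f_scale=.002) for a in(0,-.5,.5)),key=lambda f:f.cost)
    d=np.r_[best.x[2:],1]; d/=np.linalg.norm(d)
    print("t",o["time"],"ee",e.round(4),"F",o["contact_force"].round(1),"off",best.x[:2].round(4),"axis",d.round(3),"tilt",np.degrees(np.arccos(d[2])).round(1),"n",len(q),"rms",np.sqrt((best.fun**2).mean()).round(4))
    return G+np.r_[best.x[:2],0],d
if __name__=="__main__":
    G,d=fit(); print("bottom if hg=.116",(G-.116*d).round(4))
E
python3 axis.py
```

```text
t 7.5833 ee [0.4723 0.3444 0.1183] F [ 2.9  0.4 -2.2] off [-0.0042  0.0003] axis [-0.5    0.039  0.865] tilt 30.1 n 543 rms 0.002
bottom if hg=.116 [0.5261 0.3403 0.029 ]
```

arm_command:
  newtons: 40
  moves:
    - {"tx":0,"ty":0,"tz":-2,"yaw":0,"jaw":5}
    - {"tx":0,"ty":0,"tz":-5,"yaw":0,"jaw":5}
    - {"tx":0,"ty":0,"tz":-8.5,"yaw":0,"jaw":5}
    - {"tx":-0.5,"ty":-1.5,"tz":-11.5,"yaw":-2,"jaw":5}
    - {"tx":-1.3,"ty":-4.5,"tz":-12.5,"yaw":-5,"jaw":5}
    - {"tx":-2.5,"ty":-8,"tz":-12.5,"yaw":-9,"jaw":5}
    - {"tx":-3.5,"ty":-12,"tz":-12.5,"yaw":-13,"jaw":5}
    - {"tx":-4.5,"ty":-15.5,"tz":-12.5,"yaw":-17,"jaw":5}

```text
time: 8.25
ee_pos: [0.4991, 0.1838, 0.2427]
ee_rot: [[-0.981, -0.192, -0.005], [-0.192, 0.981, -0.001], [0.005, 0.0, -1.0]]
contact_force: [0.5, 0.4, -2.5]
width: 0.0564
gripper_force: 44.0
```

arm_command:
  moves:
    - {"tx":0,"ty":-3.5,"tz":0,"yaw":-3.3,"jaw":5}
    - {"tx":0,"ty":-7,"tz":0,"yaw":-3.3,"jaw":5}
    - {"tx":0,"ty":-10.5,"tz":0,"yaw":-3.3,"jaw":5}
    - {"tx":0,"ty":-14,"tz":0,"yaw":-3.3,"jaw":5}
    - {"tx":0,"ty":-17,"tz":0,"yaw":-3.3,"jaw":5}
    - {"tx":0,"ty":-19,"tz":0,"yaw":-3.3,"jaw":5}
    - {"tx":0,"ty":-19.8,"tz":0.5,"yaw":-3.3,"jaw":5}
    - {"tx":0,"ty":-19.8,"tz":1,"yaw":-3.3,"jaw":5}

```text
time: 8.92
ee_pos: [0.5375, -0.0102, 0.2324]
ee_rot: [[-0.97, -0.241, -0.003], [-0.241, 0.97, 0.001], [0.003, 0.002, -1.0]]
contact_force: [0.3, -0.2, -2.9]
width: 0.0563
gripper_force: 44.0
```

```bash
cat > rel.py <<'E'
from axis import *
from st import R,n
pc=np.array([.607,.009,.0947])
G,d=fit(); L=R.T@d; print("axis in pad frame deg: about y",np.degrees(np.arctan2(L[0],L[2])).round(1),"about x",np.degrees(np.arctan2(L[1],L[2])).round(1))
o=ctrl.get_obs(); e=o["ee_pos"]; print("axis hits at pad plane",end=" ")
t=((pc-G)@n)/(d@n); print((R.T@(G+t*d-pc)*1000).round(1),"dist G->",round(-t*1000,1))
B=G-.119*d; print("B (hg .119 from TCP+11)",(R.T@(B-pc)*1000).round(1)); print("tool x,y in pad",(R.T@o["ee_rot"]).round(3).tolist())
E
python3 rel.py
python3 - <<'E'
from h import *
for n,sl in(("top",(slice(100,200),slice(240,380))),("scene",(slice(130,300),slice(230,430)))):
    s=snap(n); save("p3"+n,cv2.resize(s[0][sl],(400,300),interpolation=2))
a=cv2.imread("pics/p3top.png");b=cv2.imread("pics/p3scene.png");cv2.imwrite("pics/p3.png",np.hstack([a,b]))
E
```

```text
t 8.9667 ee [ 0.5368 -0.0088  0.2311] F [ 0.1  0.5 -3.4] off [-0.0012 -0.0019] axis [-0.453 -0.125  0.883] tilt 28.0 n 680 rms 0.0016
axis in pad frame deg: about y 2.0 about x 0.3
axis hits at pad plane [ 3.9 -0.2  0. ] dist G-> 164.7
B (hg .119 from TCP+11) [ 5.4  0.1 45.7]
tool x,y in pad [[-0.863, 0.03, -0.504], [0.033, 0.999, 0.003], [0.504, -0.014, -0.864]]
```

View pics/p3.png

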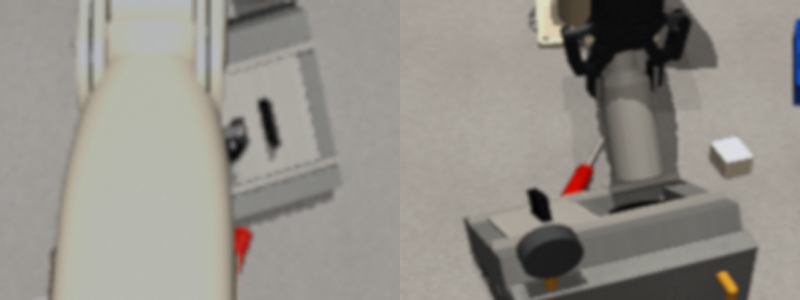

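The left half (top view) is mostly hidden by the arm. In the right half the can leans over the well, its lower end at about (640,175) just above the black pad (640,207), with the fin at (540,205). It needs about -9 mm along the slope, then 40 mm in.

arm_command:
  newtons: 40
  moves:
    - {"tx":0.2,"ty":0.1,"tz":0.6,"yaw":-1.5,"jaw":5}
    - {"tx":0.2,"ty":0.1,"tz":1.2,"yaw":-1.5,"jaw":5}
    - {"tx":-0.1,"ty":0.1,"tz":1.8,"yaw":-1.5,"jaw":5}
    - {"tx":-0.4,"ty":0.1,"tz":2.4,"yaw":-1.5,"jaw":5}
    - {"tx":-0.7,"ty":0.1,"tz":2.9,"yaw":-1.5,"jaw":5}
    - {"tx":-0.9,"ty":0.1,"tz":3.3,"yaw":-1.5,"jaw":5}
    - {"tx":-1.1,"ty":0.1,"tz":3.6,"yaw":-1.5,"jaw":5}
    - {"tx":-1.2,"ty":0.1,"tz":3.8,"yaw":-1.5,"jaw":5}

```text
time: 9.73
ee_pos: [0.5503, -0.0049, 0.1951]
ee_rot: [[-0.963, -0.269, -0.001], [-0.269, 0.963, 0.0], [0.001, 0.0, -1.0]]
contact_force: [-0.6, -0.5, -2.9]
width: 0.0563
gripper_force: 44.0
```

```bash
python3 rel.py
```

```text
t 9.7833 ee [ 0.5503 -0.0049  0.1949] F [ 0.3  0.4 -3.5] off [ 0.0198 -0.3424] axis [-0.151 -0.982  0.114] tilt 83.5 n 728 rms 0.0073
axis in pad frame deg: about y -44.7 about x -71.3
axis hits at pad plane [101.3 149.1   0. ] dist G-> 533.4
B (hg .119 from TCP+11) [ -24.1 -225.   126.6]
tool x,y in pad [[-0.866, 0.005, -0.5], [0.006, 1.0, 0.0], [0.5, -0.003, -0.866]]
```

arm_command:
  moves:
    - {"tx":0.13,"ty":0,"tz":0.23,"yaw":0,"jaw":5}
    - {"tx":0.11,"ty":0,"tz":0.41,"yaw":0,"jaw":5}
    - {"tx":0.04,"ty":0,"tz":0.54,"yaw":0,"jaw":5}
    - {"tx":-0.04,"ty":0,"tz":0.67,"yaw":0,"jaw":5}
    - {"tx":-0.12,"ty":0,"tz":0.8,"yaw":0,"jaw":5}
    - {"tx":-0.19,"ty":0,"tz":0.93,"yaw":0,"jaw":5}
    - {"tx":-0.27,"ty":0,"tz":1.06,"yaw":0,"jaw":5}
    - {"tx":-0.34,"ty":0,"tz":1.19,"yaw":0,"jaw":5}

```text
time: 10.45
ee_pos: [0.5531, -0.0043, 0.1842]
ee_rot: [[-0.963, -0.269, -0.0], [-0.269, 0.963, -0.0], [0.0, -0.0, -1.0]]
contact_force: [-3.8, -1.7, 1.6]
width: 0.0561
gripper_force: 44.4
```

arm_command:
  moves:
    - {"tx":-0.07,"ty":0,"tz":0.13,"yaw":0,"jaw":5}
    - {"tx":-0.15,"ty":0,"tz":0.26,"yaw":0,"jaw":5}
    - {"tx":-0.22,"ty":0,"tz":0.39,"yaw":0,"jaw":5}
    - {"tx":-0.3,"ty":0,"tz":0.52,"yaw":0,"jaw":5}
    - {"tx":-0.38,"ty":0,"tz":0.65,"yaw":0,"jaw":5}
    - {"tx":-0.45,"ty":0,"tz":0.78,"yaw":0,"jaw":5}
    - {"tx":-0.52,"ty":0,"tz":0.91,"yaw":0,"jaw":5}
    - {"tx":-0.6,"ty":0,"tz":1.04,"yaw":0,"jaw":5}

```text
time: 11.12
ee_pos: [0.5587, -0.0026, 0.1737]
ee_rot: [[-0.963, -0.269, -0.001], [-0.269, 0.963, -0.0], [0.001, -0.0, -1.0]]
contact_force: [-5.5, -1.6, 5.9]
width: 0.0564
gripper_force: 44.9
```

arm_command:
  moves:
    - {"tx":-0.05,"ty":0,"tz":0.09,"yaw":0,"jaw":5}
    - {"tx":-0.1,"ty":0,"tz":0.17,"yaw":0,"jaw":5}
    - {"tx":-0.15,"ty":0,"tz":0.26,"yaw":0,"jaw":5}
    - {"tx":-0.2,"ty":0,"tz":0.35,"yaw":0,"jaw":5}
    - {"tx":-0.25,"ty":0,"tz":0.43,"yaw":0,"jaw":5}
    - {"tx":-0.3,"ty":0,"tz":0.52,"yaw":0,"jaw":5}
    - {"tx":-0.33,"ty":0,"tz":0.57,"yaw":0,"jaw":5}
    - {"tx":-0.33,"ty":0,"tz":0.57,"yaw":0,"jaw":5}

```text
time: 11.78
ee_pos: [0.56, -0.0022, 0.1699]
ee_rot: [[-0.963, -0.269, -0.003], [-0.269, 0.963, -0.001], [0.003, -0.0, -1.0]]
contact_force: [-14.6, -3.4, 16.6]
width: 0.0562
gripper_force: 46.2
```

arm_command:
  moves:
    - {"tx":0,"ty":0,"tz":0,"yaw":0,"jaw":5}
    - {"tx":0,"ty":0,"tz":0,"yaw":0,"jaw":5}
    - {"tx":0,"ty":0,"tz":0,"yaw":0,"jaw":5}
    - {"tx":0,"ty":0,"tz":0,"yaw":0,"jaw":5}
    - {"tx":0,"ty":0,"tz":0,"yaw":0,"jaw":5}
    - {"tx":0,"ty":0,"tz":0,"yaw":0,"jaw":5}
    - {"tx":0,"ty":0,"tz":0,"yaw":0,"jaw":5}
    - {"tx":0,"ty":0,"tz":0,"yaw":0,"jaw":5}

```text
time: 12.45
ee_pos: [0.56, -0.0022, 0.17]
ee_rot: [[-0.963, -0.269, -0.003], [-0.269, 0.963, -0.001], [0.003, -0.0, -1.0]]
contact_force: [-15.3, -1.4, 17.4]
width: 0.0561
gripper_force: 46.2
```

Run:
```python
from axis import *
from st import R,n
pc=np.array([.607,.009,.0947]); s=snap("scene"); P=cloud(s[1],*s[2:]); L=(P-pc)@R; im=s[0].astype(int)
m=(L[...,2]>.022)&(L[...,2]<.075)&(np.hypot(L[...,0],L[...,1])<.05); q=L[m]
f=least_squares(lambda c:np.linalg.norm(np.cross(q-[c[0],c[1],0],np.r_[c[2:],1]/np.linalg.norm(np.r_[c[2:],1])),axis=1)-.029,[0,0,0,0],loss="soft_l1",f_scale=.002)
print("axis at pad plane mm",(f.x[:2]*1000).round(1),"tilt deg",np.degrees(f.x[2:]).round(1),len(q),"rms",np.sqrt((f.fun**2).mean()).round(4),"at -18mm",((f.x[:2]-.018*f.x[2:])*1000).round(1))
```

```text
axis at pad plane mm [-3.7  3.1] tilt deg [ 1.7 -0.9] 603 rms 0.0016 at -18mm [-4.2  3.4]
```

arm_command:
  moves:
    - {"tx":0,"ty":0,"tz":0,"yaw":0,"jaw":5}
    - {"tx":0,"ty":0,"tz":0,"yaw":0,"jaw":5}
    - {"tx":0,"ty":0,"tz":0,"yaw":0,"jaw":5}
    - {"tx":0,"ty":0,"tz":0,"yaw":0,"jaw":5}
    - {"tx":0,"ty":0,"tz":0,"yaw":0,"jaw":5}
    - {"tx":0,"ty":0,"tz":0,"yaw":0,"jaw":5}
    - {"tx":0,"ty":0,"tz":0,"yaw":0,"jaw":5}
    - {"tx":0,"ty":0,"tz":0,"yaw":0,"jaw":5}

```text
time: 13.17
ee_pos: [0.56, -0.0022, 0.17]
ee_rot: [[-0.963, -0.269, -0.003], [-0.269, 0.963, -0.001], [0.003, -0.0, -1.0]]
contact_force: [-13.7, -2.1, 17.1]
width: 0.056
gripper_force: 46.2
```

arm_command:
  moves:
    - {"tx":0,"ty":0,"tz":0,"yaw":0,"jaw":5}
    - {"tx":0,"ty":0,"tz":0,"yaw":0,"jaw":5}
    - {"tx":0,"ty":0,"tz":0,"yaw":0,"jaw":5}
    - {"tx":0,"ty":0,"tz":0,"yaw":0,"jaw":5}
    - {"tx":0,"ty":0,"tz":0,"yaw":0,"jaw":5}
    - {"tx":0,"ty":0,"tz":0,"yaw":0,"jaw":5}
    - {"tx":0,"ty":0,"tz":0,"yaw":0,"jaw":5}
    - {"tx":0,"ty":0,"tz":0,"yaw":0,"jaw":5}

```text
time: 13.83
ee_pos: [0.56, -0.0022, 0.1699]
ee_rot: [[-0.963, -0.269, -0.003], [-0.269, 0.963, -0.001], [0.003, -0.0, -1.0]]
contact_force: [-15.2, -1.9, 17.4]
width: 0.056
gripper_force: 46.2
```

arm_command:
  moves:
    - {"tx":0.1,"ty":0,"tz":-0.2,"yaw":0,"jaw":5}
    - {"tx":0.3,"ty":0,"tz":-0.5,"yaw":0,"jaw":5}
    - {"tx":0.6,"ty":0,"tz":-1,"yaw":0,"jaw":5}
    - {"tx":1,"ty":0,"tz":-1.7,"yaw":0,"jaw":5}
    - {"tx":1.5,"ty":0,"tz":-2.6,"yaw":0,"jaw":5}
    - {"tx":2.2,"ty":0,"tz":-3.9,"yaw":0,"jaw":5}
    - {"tx":3,"ty":0,"tz":-5.2,"yaw":0,"jaw":5}
    - {"tx":4,"ty":0,"tz":-7,"yaw":0,"jaw":5}

```text
time: 14.5
ee_pos: [0.5238, -0.0121, 0.237]
ee_rot: [[-0.963, -0.27, -0.001], [-0.27, 0.963, 0.001], [0.001, 0.001, -1.0]]
contact_force: [-0.3, 0.5, -2.7]
width: 0.0564
gripper_force: 44.0
```

arm_command:
  moves:
    - {"tx":-0.5,"ty":2,"tz":-0.8,"yaw":0,"jaw":5}
    - {"tx":-1,"ty":6,"tz":-0.8,"yaw":2,"jaw":5}
    - {"tx":-1.5,"ty":10,"tz":-0.8,"yaw":6,"jaw":5}
    - {"tx":-2,"ty":14,"tz":-0.8,"yaw":10,"jaw":5}
    - {"tx":-2.5,"ty":18,"tz":-0.8,"yaw":14,"jaw":5}
    - {"tx":-3,"ty":22,"tz":-0.8,"yaw":18,"jaw":5}
    - {"tx":-3.5,"ty":26,"tz":-0.8,"yaw":21.8,"jaw":5}
    - {"tx":-4,"ty":30,"tz":-0.8,"yaw":21.8,"jaw":5}

```text
time: 15.17
ee_pos: [0.4813, 0.2898, 0.2457]
ee_rot: [[-0.994, 0.109, 0.001], [0.109, 0.994, 0.001], [-0.001, 0.001, -1.0]]
contact_force: [0.3, -0.8, -3.4]
width: 0.0561
gripper_force: 44.1
```

arm_command:
  moves:
    - {"tx":0.7,"ty":2.5,"tz":0,"yaw":0,"jaw":5}
    - {"tx":1.4,"ty":4.6,"tz":0,"yaw":0,"jaw":5}
    - {"tx":1.4,"ty":5.1,"tz":0,"yaw":0,"jaw":5}
    - {"tx":1.4,"ty":5.1,"tz":1.5,"yaw":0,"jaw":5}
    - {"tx":1.4,"ty":5.1,"tz":3.5,"yaw":0,"jaw":5}
    - {"tx":1.4,"ty":5.1,"tz":5,"yaw":0,"jaw":5}
    - {"tx":1.4,"ty":5.1,"tz":6,"yaw":0,"jaw":5}
    - {"tx":1.4,"ty":5.1,"tz":6,"yaw":0,"jaw":5}

```text
time: 15.83
ee_pos: [0.4721, 0.3384, 0.1828]
ee_rot: [[-0.994, 0.108, -0.004], [0.108, 0.994, -0.003], [0.004, -0.003, -1.0]]
contact_force: [-0.8, 0.1, -2.6]
width: 0.0564
gripper_force: 44.1
```

```bash
python3 axis.py
```

```text
t 15.8833 ee [0.4727 0.3388 0.1845] F [ 0.3 -0.8 -2.9] off [-0.0035  0.0008] axis [-0.455  0.05   0.889] tilt 27.3 n 561 rms 0.0019
bottom if hg=.116 [0.5221 0.3338 0.0924]
```

arm_command:
  moves:
    - {"tx":0,"ty":0.6,"tz":1.2,"yaw":0,"jaw":5}
    - {"tx":0,"ty":0.6,"tz":2.6,"yaw":0,"jaw":5}
    - {"tx":0,"ty":0.6,"tz":4,"yaw":0,"jaw":5}
    - {"tx":0,"ty":0.6,"tz":5.2,"yaw":0,"jaw":5}
    - {"tx":0,"ty":0.6,"tz":6,"yaw":0,"jaw":5}
    - {"tx":0,"ty":0.6,"tz":6.4,"yaw":0,"jaw":5}
    - {"tx":0,"ty":0.6,"tz":6.4,"yaw":0,"jaw":5}
    - {"tx":0,"ty":0.6,"tz":6.4,"yaw":0,"jaw":5}

```text
time: 16.55
ee_pos: [0.4742, 0.3458, 0.1223]
ee_rot: [[-0.994, 0.108, 0.001], [0.108, 0.994, 0.001], [-0.001, 0.001, -1.0]]
contact_force: [-0.3, 0.2, -2.0]
width: 0.0561
gripper_force: 44.2
```

arm_command:
  moves:
    - {"tx":-0.5,"ty":0,"tz":0,"yaw":0,"jaw":5}
    - {"tx":-1.1,"ty":0,"tz":0,"yaw":0,"jaw":5}
    - {"tx":-1.7,"ty":0,"tz":0,"yaw":0,"jaw":5}
    - {"tx":-2.2,"ty":0,"tz":0,"yaw":0,"jaw":5}
    - {"tx":-2.7,"ty":0,"tz":0,"yaw":0,"jaw":5}
    - {"tx":-3.2,"ty":0,"tz":0,"yaw":0,"jaw":5}
    - {"tx":-3.7,"ty":0,"tz":0,"yaw":0,"jaw":5}
    - {"tx":-4.2,"ty":0,"tz":0,"yaw":0,"jaw":5}

```text
time: 17.22
ee_pos: [0.5147, 0.3409, 0.1214]
ee_rot: [[-0.994, 0.107, -0.003], [0.107, 0.994, -0.0], [0.003, -0.0, -1.0]]
contact_force: [-4.1, 0.1, -1.5]
width: 0.0565
gripper_force: 43.9
```

arm_command:
  moves:
    - {"tx":-0.5,"ty":0,"tz":0,"yaw":0,"jaw":5}
    - {"tx":-1,"ty":0,"tz":0,"yaw":0,"jaw":5}
    - {"tx":-1.5,"ty":0,"tz":0,"yaw":0,"jaw":5}
    - {"tx":-2,"ty":0,"tz":0,"yaw":0,"jaw":5}
    - {"tx":-2.5,"ty":0,"tz":0,"yaw":0,"jaw":5}
    - {"tx":-3,"ty":0,"tz":0,"yaw":0,"jaw":5}
    - {"tx":-3.5,"ty":0,"tz":0,"yaw":0,"jaw":5}
    - {"tx":-3.9,"ty":0,"tz":0,"yaw":0,"jaw":5}

```text
time: 17.88
ee_pos: [0.5549, 0.3367, 0.1217]
ee_rot: [[-0.994, 0.108, 0.0], [0.108, 0.994, 0.0], [-0.0, 0.0, -1.0]]
contact_force: [-4.0, -0.7, -1.3]
width: 0.056
gripper_force: 43.4
```

```bash
python3 axis.py
```

```text
t 17.9333 ee [0.5555 0.3366 0.1217] F [-2.9  0.6 -1.9] off [-0.0034  0.0008] axis [0.    0.001 1.   ] tilt 0.0 n 374 rms 0.0014
bottom if hg=.116 [0.5521 0.3373 0.0167]
```

arm_command:
  moves:
    - {"tx":0.5,"ty":0.3,"tz":0,"yaw":0,"jaw":5}
    - {"tx":1.0,"ty":0.3,"tz":0,"yaw":0,"jaw":5}
    - {"tx":1.5,"ty":0.3,"tz":0.2,"yaw":0,"jaw":5}
    - {"tx":1.5,"ty":0.3,"tz":0.4,"yaw":0,"jaw":5}
    - {"tx":1.5,"ty":0.3,"tz":0.6,"yaw":0,"jaw":5}
    - {"tx":1.5,"ty":0.3,"tz":0.8,"yaw":0,"jaw":5}
    - {"tx":1.5,"ty":0.3,"tz":1.0,"yaw":0,"jaw":5}
    - {"tx":1.5,"ty":0.3,"tz":1.0,"yaw":0,"jaw":5}

```text
time: 18.6
ee_pos: [0.54, 0.3413, 0.1116]
ee_rot: [[-0.994, 0.108, 0.001], [0.108, 0.994, 0.0], [-0.001, 0.0, -1.0]]
contact_force: [-0.1, -0.7, -2.9]
width: 0.0562
gripper_force: 43.3
```

arm_command:
  moves:
    - {"tx":0,"ty":0,"tz":0.1,"yaw":0,"jaw":5}
    - {"tx":0,"ty":0,"tz":0.2,"yaw":0,"jaw":5}
    - {"tx":0,"ty":0,"tz":0.3,"yaw":0,"jaw":5}
    - {"tx":0,"ty":0,"tz":0.35,"yaw":0,"jaw":5}
    - {"tx":0,"ty":0,"tz":0.4,"yaw":0,"jaw":5}
    - {"tx":0,"ty":0,"tz":0.45,"yaw":0,"jaw":5}
    - {"tx":0,"ty":0,"tz":0.5,"yaw":0,"jaw":5}
    - {"tx":0,"ty":0,"tz":0.5,"yaw":0,"jaw":5}

```text
time: 19.27
ee_pos: [0.5413, 0.3413, 0.1111]
ee_rot: [[-0.994, 0.108, 0.005], [0.108, 0.994, 0.001], [-0.005, 0.002, -1.0]]
contact_force: [-2.3, -2.7, 14.5]
width: 0.0563
gripper_force: 45.2
```

arm_command:
  moves:
    - {"tx":0,"ty":0,"tz":-0.2,"yaw":0,"jaw":5}
    - {"tx":0,"ty":0,"tz":-0.35,"yaw":0,"jaw":5}
    - {"tx":0,"ty":0,"tz":-0.35,"yaw":0,"jaw":5.8}
    - {"tx":0,"ty":0,"tz":-0.35,"yaw":0,"jaw":6.3}
    - {"tx":0,"ty":0,"tz":-0.35,"yaw":0,"jaw":7}
    - {"tx":0,"ty":0,"tz":-0.35,"yaw":0,"jaw":8}
    - {"tx":0,"ty":0,"tz":-0.35,"yaw":0,"jaw":8.5}
    - {"tx":0,"ty":0,"tz":-0.35,"yaw":0,"jaw":8.5}

```text
time: 19.93
ee_pos: [0.5396, 0.3414, 0.1099]
ee_rot: [[-0.994, 0.107, -0.0], [0.107, 0.994, -0.0], [0.0, -0.0, -1.0]]
contact_force: [0.1, -0.0, -0.3]
width: 0.0847
gripper_force: 0.0
```

```bash
python3 axis.py
```

```text
t 19.9833 ee [0.5396 0.3414 0.11  ] F [0.8 0.2 0.8] off [-0.0007  0.0006] axis [-0.01  -0.002  1.   ] tilt 0.6 n 376 rms 0.005
bottom if hg=.116 [0.5401 0.3423 0.005 ]
```

arm_command:
  moves:
    - {"tx":0,"ty":0,"tz":-3,"yaw":0,"jaw":8.5}
    - {"tx":0,"ty":0,"tz":-7,"yaw":0,"jaw":8.5}
    - {"tx":0,"ty":0,"tz":-11,"yaw":0,"jaw":8.5}
    - {"tx":-0.5,"ty":-1.5,"tz":-14,"yaw":0,"jaw":8.5}
    - {"tx":-1.5,"ty":-5,"tz":-14,"yaw":-4,"jaw":5}
    - {"tx":-2.6,"ty":-9,"tz":-14,"yaw":-9,"jaw":3}
    - {"tx":-3.7,"ty":-13,"tz":-14,"yaw":-15,"jaw":3}
    - {"tx":-4.8,"ty":-17,"tz":-14,"yaw":-22,"jaw":3}

```text
time: 20.65
ee_pos: [0.569, 0.1673, 0.2506]
ee_rot: [[-0.962, -0.274, 0.001], [-0.274, 0.962, 0.0], [-0.001, -0.0, -1.0]]
contact_force: [1.1, 0.2, -0.7]
width: 0.0381
gripper_force: 0.0
```

arm_command:
  moves:
    - {"tx":0.4,"ty":-4,"tz":0,"yaw":0,"jaw":3.5}
    - {"tx":0.9,"ty":-8,"tz":0,"yaw":0,"jaw":3.5}
    - {"tx":1.4,"ty":-12,"tz":0,"yaw":0,"jaw":3.5}
    - {"tx":1.9,"ty":-16,"tz":0,"yaw":0,"jaw":3.5}
    - {"tx":2.4,"ty":-20,"tz":0,"yaw":0,"jaw":3.5}
    - {"tx":2.9,"ty":-24,"tz":0,"yaw":0,"jaw":3.5}
    - {"tx":3.2,"ty":-27,"tz":0,"yaw":0,"jaw":3.5}
    - {"tx":3.2,"ty":-27.6,"tz":0,"yaw":0,"jaw":3.5}

```text
time: 21.32
ee_pos: [0.6122, -0.1112, 0.2498]
ee_rot: [[-0.965, -0.262, 0.0], [-0.262, 0.965, -0.002], [0.0, -0.002, -1.0]]
contact_force: [0.4, 0.6, -0.1]
width: 0.0345
gripper_force: 0.0
```

Run:
```python
from st import *
s=snap("wrist"); P=cloud(s[1],*s[2:]); pc=np.array([.607,.009,.0947]); L=(P-pc)@R
o=ctrl.get_obs(); print(o["time"],o["ee_pos"].round(4),((o["ee_pos"]-pc)@R).round(4),o["width"])
f=(L[...,2]>.038)&(L[...,2]<.056)&(abs(L[...,0])<.05)&(L[...,1]<-.06)&(L[...,1]>-.17); q=L[f]
print("fin",f.sum(),np.percentile(q,[2,50,98],axis=0).round(4))
f=(L[...,2]>.049)&(L[...,2]<.054)&f; q=P[f]; print("fin top world",q.mean(0).round(4),np.median(L[f],0).round(4),f.sum())
```

```text
21.3667 [ 0.6123 -0.1099  0.2497] [ 0.0536 -0.1157  0.1481] 0.03509108625830387
fin 1145 [[-0.0229 -0.1192  0.0448]
 [ 0.0021 -0.1134  0.0497]
 [ 0.0253 -0.1076  0.0511]]
fin top world [ 0.6148 -0.1066  0.1383] [ 0.001  -0.1133  0.0499] 895
```

arm_command:
  moves:
    - {"tx":-0.2,"ty":0.2,"tz":3,"yaw":0,"jaw":3.5}
    - {"tx":-0.2,"ty":0.2,"tz":6,"yaw":0,"jaw":3.5}
    - {"tx":-0.2,"ty":0.2,"tz":9,"yaw":0,"jaw":3.5}
    - {"tx":-0.2,"ty":0.2,"tz":11,"yaw":0,"jaw":3.5}
    - {"tx":-0.2,"ty":0.2,"tz":12,"yaw":0,"jaw":3.5}
    - {"tx":-0.2,"ty":0.2,"tz":12.5,"yaw":0,"jaw":3.5}
    - {"tx":-0.2,"ty":0.2,"tz":12.5,"yaw":0,"jaw":3.5}
    - {"tx":-0.2,"ty":0.2,"tz":12.5,"yaw":0,"jaw":3.5}

```text
time: 22.03
ee_pos: [0.6144, -0.1028, 0.1266]
ee_rot: [[-0.963, -0.269, 0.002], [-0.269, 0.963, -0.0], [-0.002, -0.001, -1.0]]
contact_force: [0.2, -0.9, 0.3]
width: 0.0347
gripper_force: 0.0
```

arm_command:
  newtons: 20
  moves:
    - {"tx":0,"ty":0,"tz":0,"yaw":0,"jaw":2.5}
    - {"tx":0,"ty":0,"tz":0,"yaw":0,"jaw":1.8}
    - {"tx":0,"ty":0,"tz":0,"yaw":0,"jaw":1.0}
    - {"tx":0,"ty":0,"tz":0,"yaw":0,"jaw":1.0}
    - {"tx":0,"ty":0,"tz":0,"yaw":0,"jaw":1.0}
    - {"tx":0,"ty":0,"tz":0,"yaw":0,"jaw":1.0}
    - {"tx":0,"ty":0,"tz":0,"yaw":0,"jaw":1.0}
    - {"tx":0,"ty":0,"tz":0,"yaw":0,"jaw":1.0}

```text
time: 22.7
ee_pos: [0.6149, -0.1039, 0.1272]
ee_rot: [[-0.963, -0.268, 0.004], [-0.268, 0.963, -0.001], [-0.004, -0.002, -1.0]]
contact_force: [0.3, -1.1, 5.4]
width: 0.0117
gripper_force: 22.5
```

arm_command:
  moves:
    - {"tx":0,"ty":1,"tz":0,"yaw":0,"jaw":1}
    - {"tx":0,"ty":2.4,"tz":0,"yaw":0,"jaw":1}
    - {"tx":0,"ty":3.8,"tz":0,"yaw":0,"jaw":1}
    - {"tx":0,"ty":5.2,"tz":0,"yaw":0,"jaw":1}
    - {"tx":0,"ty":6.6,"tz":0,"yaw":0,"jaw":1}
    - {"tx":0,"ty":8,"tz":0,"yaw":0,"jaw":1}
    - {"tx":0,"ty":9.2,"tz":0,"yaw":0,"jaw":1}
    - {"tx":0,"ty":10.2,"tz":0,"yaw":0,"jaw":1}

```text
time: 23.37
ee_pos: [0.5863, -0.005, 0.1272]
ee_rot: [[-0.963, -0.268, 0.002], [-0.268, 0.963, -0.002], [-0.002, -0.002, -1.0]]
contact_force: [-3.1, -3.6, 9.0]
width: 0.0115
gripper_force: 22.8
```

arm_command:
  moves:
    - {"tx":0,"ty":0.3,"tz":0,"yaw":0,"jaw":1}
    - {"tx":0,"ty":0.6,"tz":0,"yaw":0,"jaw":1}
    - {"tx":0,"ty":0.8,"tz":0,"yaw":0,"jaw":1}
    - {"tx":0,"ty":1.0,"tz":0,"yaw":0,"jaw":1}
    - {"tx":0,"ty":1.1,"tz":0,"yaw":0,"jaw":1}
    - {"tx":0,"ty":1.2,"tz":0,"yaw":0,"jaw":1}
    - {"tx":0,"ty":1.3,"tz":0,"yaw":0,"jaw":1}
    - {"tx":0,"ty":1.3,"tz":0,"yaw":0,"jaw":1}

```text
time: 24.03
ee_pos: [0.5843, 0.0023, 0.1272]
ee_rot: [[-0.964, -0.264, 0.005], [-0.265, 0.964, -0.01], [-0.002, -0.011, -1.0]]
contact_force: [1.4, -15.0, 6.0]
width: 0.0117
gripper_force: 23.9
```

arm_command:
  moves:
    - {"tx":0,"ty":-0.2,"tz":0,"yaw":0,"jaw":1.5}
    - {"tx":0,"ty":-0.3,"tz":0,"yaw":0,"jaw":3}
    - {"tx":0,"ty":-0.3,"tz":0,"yaw":0,"jaw":3.5}
    - {"tx":0,"ty":-0.3,"tz":0,"yaw":0,"jaw":3.5}
    - {"tx":0,"ty":-0.3,"tz":-3,"yaw":0,"jaw":3.5}
    - {"tx":0,"ty":-0.3,"tz":-7,"yaw":0,"jaw":3.5}
    - {"tx":0,"ty":-0.3,"tz":-11,"yaw":0,"jaw":3.5}
    - {"tx":0,"ty":-0.3,"tz":-14,"yaw":0,"jaw":3.5}

```text
time: 24.7
ee_pos: [0.5836, 0.0055, 0.2681]
ee_rot: [[-0.963, -0.269, 0.002], [-0.269, 0.963, 0.001], [-0.002, 0.0, -1.0]]
contact_force: [0.6, 0.1, 0.9]
width: 0.0348
gripper_force: 0.0
```

Run:
```python
from st import *
s=snap("wrist"); P=cloud(s[1],*s[2:]); pc=np.array([.607,.009,.0947]); L=(P-pc)@R
f=(L[...,2]>.049)&(L[...,2]<.054)&(abs(L[...,0])<.05)&(abs(L[...,1])<.04); print("fin",np.median(L[f],0).round(4),f.sum())
s=snap("scene"); P=cloud(s[1],*s[2:]); m=(np.hypot(P[...,0]-.54,P[...,1]-.341)<.05)&(P[...,2]>.14)&(P[...,2]<.18); print("can top",np.median(P[m],0).round(4),P[m][:,2].max().round(4))
save("fin",s[0]); print(ctrl.get_obs()["time"])
```

```text
fin [0.0017 0.0003 0.05  ] 828
can top [0.5483 0.3365 0.161 ] 0.1668
24.8
```

View pics/fin.png

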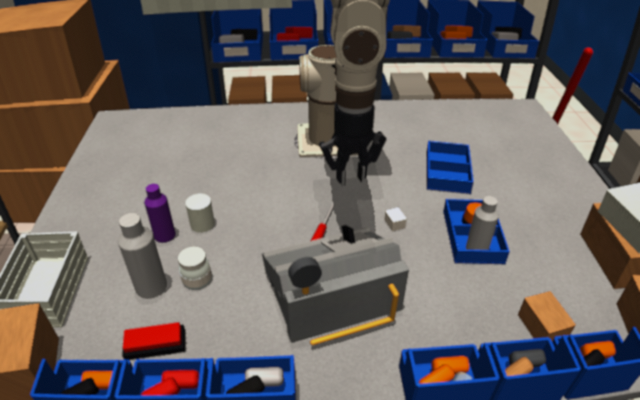

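The picture shows the can standing upright in the tray's empty compartment (481,228) and the cover shut over the well with its fin at (347,233), 0.3 mm from pad centre. The bystanders are where they were and the gripper is clear, so I'm handing in.

```bash
python3 -c "
from workcell import ctrl
print(ctrl.job_done())"
```

```text
the job is handed in; nothing more can be done
None
```

Job handed in at about 25 s: the can held the pad on its stop for about 2 s at roughly 25 N (measured about 2° off square and 5 mm off centre), and it now stands upright in the tray's empty compartment with the dust cover shut against its end stop; no verdict was returned.

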